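# Peel the top screening cover off the pile and present it over the board

## Robot

A 7-joint arm with a two-finger parallel gripper is mounted at the origin on a cart in front of the work surface, level with it; the furniture and walls round the work are solid. World frame = base frame: x ahead of the robot, y to its left, z up, the work surface at z = 0. Lengths are in m, angles in rad, forces in N, time in s.
With the tool pointing down it reaches from about 0.425 to 0.925 m from the base axis. Payload 6.8 kg.
Tool frame: the origin (TCP) lies at the very end of the fingers, on their centre line; the grasp point (between the pads) lies 19 mm behind it; z points along the fingers, y is the line along which they close (so a half turn about z gives the same grasp; the last joint's range is limited). The gripper opens to 85 mm and grips with 20 to 120 N. Pads are 22 mm wide; open, the fingers measure 114 mm over their backs; the gripper's body (76 mm by 85 mm) begins 54 mm behind the grasp point. The pads swing forward as they close: fully open they stand 13 mm farther back than shut.
Start: joints at [1.129, 0.477, 0.022, 1.555, -0.011, 1.109, -0.083], TCP at [0.221, -0.638, 0.231] pointing down, gripper open.
Joint ranges: [-2.96, 2.96], [-0.34, 2.1], [-1.41, 1.46], [0.24, 2.44], [-1.37, 4.51], [0.17, 1.92], [-2.96, 2.96]. Speed limits (rad/s): [2.39, 2.39, 3.14, 3.14, 3.14, 3.14, 3.14].

## Interface

Orientations are given as a unit quaternion [w, x, y, z].
In Python, from station import telemetry, viewer, job, search_frame, cut_out gives the robot as it stands. The module is installed in compiled form; this text tells all that it offers.
- The arm moves only by the shell command python3 -m crank 'ROWS' [FORCE]. ROWS is JSON, a list of rows, each an object with "delta_rot": the turn, a rotation vector about the tool's x, y, z in degrees, a list of three; "xyz": the shift along the tool's x, y, z in m, a list of three; "fingers": the gripper command: -1 is fully open, 1 is shut, values between are in proportion. In form: [{"delta_rot": [ax, ay, az], "xyz": [dx, dy, dz], "fingers": fingers}, ...]. A call has 1 to 10 rows; each row is the pose to reach, as a shift and turn from the pose commanded when the call began, along the tool's axes at that moment; what a row does not reach only later rows make up. A row lasts 1/10 s, in which the tool goes at most 50 mm and 8.59 degrees, less where a joint would pass 70% of its speed; a pose out of reach is approached as far as the arm can. A call with a gripper value outside its range is refused whole. The fingers move at their own pace and stop on an object; FORCE is the grip in N (left out, the last holds). Time passes only in rows, so rows that repeat a pose let the fingers close. It gives the time, the measured TCP pose, the force, the opening and the grip force at its end, in the units of the state.
- telemetry.get_obs(): the state, without advancing time (a new reading comes with each control period).
- viewer.read_camera(name): name is "side" or "top" or "wrist"; returns a dict with "img" (384x512x3 uint8, red, green, blue), "fx", "fy", "cx", "cy" (pixels), "origin" and "rotation" of the camera in the world. Camera axes: x right, y up, looking along -z (the intrinsics and any distortion apply to the point x, -y, -z); pixel columns grow to the right and rows downward; lengths in m; the calibration is good to about 2 mm. A picture is of the moment at which its call begins. There is no depth.
- job.hand_in(): hands the job in; it is judged then, once.
Trained networks look in the newest picture that a camera, given by its name, has taken for a name from the list of things; names that differ only in an ending like _2 or _b are one class to them, and where a whole thing is asked for, a point or a joint stands for the part that bears it (a point fixed in the world has none). Each returns a list of dicts, best first, with "score" (0 to 1); they miss things now and then, are a little off and sometimes report something else, mostly with a low value. They report only what shows in the picture. A call takes as long as a camera call.
- search_frame(camera, thing): "pixel" ([column, row] in pixels, amid what is visible of it).
- cut_out(camera, thing): "pixels" (384x512 bool, what is visible of it) and "pixel" ([column, row] in pixels, amid what is visible of it).
The state is a dict: "t": time; "q": joint angles; "joint_vel": joint speeds; "joint_torque": joint torques, N m; "eef_pos": TCP position; "tool_rot": TCP orientation; "contact_force": force on the tool from outside, world axes, zero at the start; "torque": the same for the moment, N m; "gripper_width": opening from 0.0 (shut) to 1.0 (fully open); "grasp_force": force on a finger pad.
Only numpy, scipy, OpenCV 4.12 (cv2) and the standard library are available. Lean on these libraries where they do the work, as an engineer would, in place of code of your own. Each camera call takes 0.05 s, during which the arm holds its last target. There are 200 camera calls.

## Task

Take the top cover off the pile of pressed metal covers by its orange tab: the covers cling together, so peel it, raising the tab's corner first while the opposite corner still sits on the pile, and only then lift it clear. Carry it to the green circuit board and finish while still holding it in the gripper, still and roughly level, centred over the board and about 10 cm above it, ready to be fitted. Leave the pile standing where it is and do not touch the board or disturb the tools lying about.

Things in the scene. Friction and masses are not known exactly. Their poses are not given: they have to be found in the camera images.
- stack: the pile of nested grey pressed-metal covers (one solid pile, 2 kg, loose on the table, 128 x 128 mm base, 62 mm high without the top cover). Origin: centre of its underside; z up. Four sprung bumps near its top corners snap behind a bead inside the top cover's skirt; each holds with roughly 2 to 3 N until its part of the skirt has risen about 4 mm
- cover_tab (a point): centre of the orange upright tab (grasp here) on the top cover: 10 mm thick, 28 mm long, 26 mm high, standing on one corner of the cover's top face. x, y, z axes are the cover's; the tab lies in the cover's diagonal, so its 28 mm length runs along the cover's (1, 1, 0) direction and its 10 mm thickness across it. Its top is 13 mm above this point, the cover's face 13 mm below. It is 60 mm from the cover's middle, in the cover's (-1, -1) direction
- cover_centre (a point): middle of the top cover, half-way up its skirt: a 120 x 120 x 14.5 mm shallow grey metal lid, mouth down, about 0.12 kg. Axes: x and y along its sides, z up out of its top face. At the start it sits on the pile with its skirt's lower edge 50 mm above the table
- tab_corner (a point): lower edge of the skirt at the corner with the orange tab (cover's -x, -y corner, 82 mm from the middle)
- far_corner (a point): lower edge of the skirt at the opposite corner (cover's +x, +y corner, 82 mm from the middle): the corner to peel towards
- main_board: green circuit board with parts on it, 155 x 197 x 17 mm, lying loose on the blue mat to the robot's right. Origin: centre of its underside. A black bench power supply about 0.17 m tall (fixed) stands between the pile and the board, at about x 0.50 to 0.75, y -0.04 to -0.22: carry the cover over or in front of it
- flush_cutters: red-handled cutters lying left of the pile, 37 x 130 x 10 mm (bystander); origin at the centre of the underside
- spudger: thin black pry stick lying left of the pile, 10 x 152 x 8 mm (bystander); origin at the centre of the underside
- flux_tin: orange and white round tin, 50 mm across, 18 mm high, at the front of the table (bystander); origin at the centre of the underside

How it is judged:
By the outcome, as a careful person would: the job done as asked, in the order asked, and still so for the second after the job is handed in, while the arm keeps its last pose, push and grip.
It also fails if it takes over 40 s, if anything falls off the work surface, if the arm or the gripper's body presses on something with over 40 N, if the wrist force passes 120 N, or if a joint passes its speed limit or range.

## Working session

There is one attempt and no reset: what is moved stays moved. The work goes in short steps, Python scripts to look and compute and a shell command to move; the robot and the scene stay as the last step left them, time stands still between calls to the robot, and variables do not carry over. Pictures are saved under pics/ and viewed, at most 10 in all, crops included, and the job is handed in when it is done.

```bash
mkdir -p pics
cat > h.py <<'E'
import numpy as np, cv2
from station import telemetry, viewer, job, search_frame, cut_out
from scipy.spatial.transform import Rotation as R
def ray(c,px):
    d=np.array([(px[0]-c['cx'])/c['fx'],-(px[1]-c['cy'])/c['fy'],-1.0])
    return np.array(c['origin']),np.array(c['rotation']).reshape(3,3)@d
def at_z(c,px,z):
    o,d=ray(c,px); return o+d*(z-o[2])/d[2]
def tri(cs,ps):
    A=np.zeros((3,3));b=np.zeros(3)
    for c,p in zip(cs,ps):
        o,d=ray(c,p);d=d/np.linalg.norm(d);M=np.eye(3)-np.outer(d,d);A+=M;b+=M@o
    return np.linalg.solve(A,b)
def proj(c,P):
    v=np.array(c['rotation']).reshape(3,3).T@(np.array(P)-np.array(c['origin']))
    return np.array([c['cx']+c['fx']*v[0]/-v[2],c['cy']-c['fy']*v[1]/-v[2]])
def tool():
    s=telemetry.get_obs();w,x,y,z=s['tool_rot'];return np.array(s['eef_pos']),R.from_quat([x,y,z,w]).as_matrix()
def save(n,img): cv2.imwrite('pics/'+n,np.ascontiguousarray(img[:,:,::-1]))
E
python3 - <<'E'
from h import *
np.set_printoptions(precision=4,suppress=True)
p,M=tool();print(p,M)
C={}
for n in('top','side'):
    C[n]=viewer.read_camera(n);save(n+'0.png',C[n]['img']);print({k:v for k,v in C[n].items() if k!='img'})
P={}
for t in('cover_tab','cover_centre','main_board','stack'):
    for n in C:
        r=search_frame(n,t);print(t,n,[(x['pixel'],round(x['score'],2)) for x in r[:2]])
        if r:P[t,n]=r[0]['pixel']
    if (t,'top') in P and (t,'side') in P: print(t,tri([C['top'],C['side']],[P[t,'top'],P[t,'side']]))
E
cd pics; python3 -c "
import cv2,numpy as np
cv2.imwrite('both.png',cv2.resize(np.vstack([cv2.imread('top0.png'),cv2.imread('side0.png')]),None,fx=.78,fy=.78))"
```

```text
[ 0.2209 -0.6372  0.2303] [[ 0.9448  0.3276 -0.0007]
 [ 0.3276 -0.9448  0.0017]
 [-0.0001 -0.0018 -1.    ]]
{'fx': 493.49764050109127, 'fy': 493.49764050109127, 'cx': 266.6523079226396, 'cy': 184.59027177026786, 'origin': array([ 0.4405, -0.0256,  1.3931]), 'rotation': array([ 0.7164,  0.0202, -0.0257, -0.697 ])}
{'fx': 411.89839882367744, 'fy': 411.89839882367744, 'cx': 250.4846639349812, 'cy': 193.82571283442402, 'origin': array([0.5664, 0.9805, 0.5334]), 'rotation': array([0.0129, 0.0117, 0.5414, 0.8406])}
cover_tab top [([224.7, 163.7], 0.56)]
cover_tab side [([238.0, 217.9], 0.94), ([236.8, 243.1], 0.66)]Traceback (most recent call last):
  File "<stdin>", line 12, in <module>
  File "h.py", line 12, in tri
    o,d=ray(c,p);d=d/np.linalg.norm(d);M=np.eye(3)-np.outer(d,d);A+=M;b+=M@o
        ~~~^^^^^
  File "h.py", line 6, in ray
    return np.array(c['origin']),np.array(c['rotation']).reshape(3,3)@d
                                 ~~~~~~~~~~~~~~~~~~~~~~~~~~~~~~~^^^^^
ValueError: cannot reshape array of size 4 into shape (3,3)
```

View pics/top0.png

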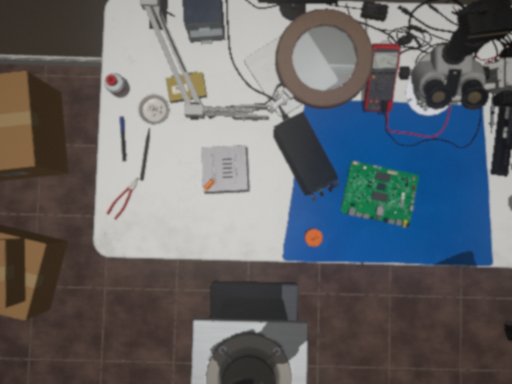

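View pics/side0.png

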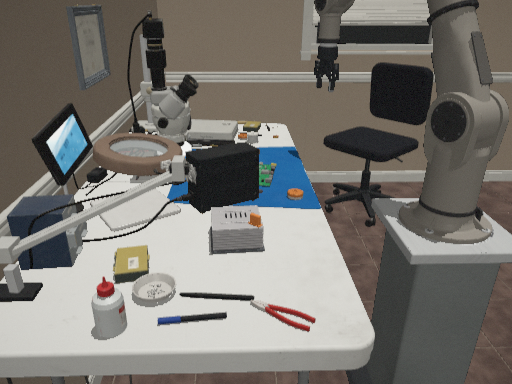

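The top view shows the pile at (225,168) with the orange tab at about (209,184), the supply at (305,152), the board at (381,194) and the tin at (314,238). In the side view the tab is at about (256,221). The network's tab pixels look like the middle of the pile, so I'll segment the tab by colour. The camera rotation turns out to be a quaternion.

```bash
sed -i "s/np.array(c\['rotation'\]).reshape(3,3)/rot(c)/" h.py
cat >> h.py <<'E'
def rot(c):
    w,x,y,z=c['rotation'];return R.from_quat([x,y,z,w]).as_matrix()
def orange(img,box):
    h=cv2.cvtColor(img,cv2.COLOR_RGB2HSV);m=((h[...,0]>4)&(h[...,0]<22)&(h[...,1]>150)&(h[...,2]>110)).astype(np.uint8)
    k=np.zeros_like(m);x0,x1,y0,y1=box;k[y0:y1,x0:x1]=1;return m*k
E
python3 - <<'E'
from h import *
np.set_printoptions(precision=4,suppress=True)
C={n:viewer.read_camera(n) for n in('top','side')}
m={'top':orange(C['top']['img'],(190,260,140,200)),'side':orange(C['side']['img'],(200,275,195,260))}
P={}
for n in C:
    y,x=np.nonzero(m[n]);P[n]=(x.mean(),y.mean());print(n,P[n],len(x),x.min(),x.max(),y.min(),y.max())
print('tab',tri([C['top'],C['side']],[P['top'],P['side']]),at_z(C['top'],P['top'],.085))
for t,z in(('cover_centre',.0645),('stack',.0645),('main_board',.012)):
    for n in C:
        r=cut_out(n,t)
        for q in r[:1]:
            mm=q['pixels'].astype(np.uint8);y,x=np.nonzero(mm);rc=cv2.minAreaRect(np.c_[x,y].astype(np.float32))
            print(t,n,q['score'],q['pixel'],len(x),rc, at_z(C[n],rc[0],z))
            if n=='top':
                b=cv2.boxPoints(rc);print(np.array([at_z(C[n],p,z)[:2] for p in b]))
p,M=tool();print(p);print(telemetry.get_obs())
im=cv2.resize(C['top']['img'][130:210,180:290],None,fx=6,fy=6,interpolation=cv2.INTER_CUBIC);save('crop.png',im)
E
```

```text
top (np.float64(208.53333333333333), np.float64(184.06666666666666)) 15 206 211 181 187
side (np.float64(254.64601769911505), np.float64(219.92920353982302)) 113 249 260 214 226
tab [0.524  0.1206 0.0748] [0.5229 0.1195 0.085 ]
cover_centre top 0.81 [221.4, 168.1] 1964 ((223.81492614746094, 167.9834442138672), (44.41221237182617, 44.517333984375), 86.98721313476562) [0.5688 0.0821 0.0645]
[[0.6242 0.1472]
 [0.634  0.0271]
 [0.5138 0.0172]
 [0.5042 0.1367]]
cover_centre side 0.8 [235.2, 218.1] 1403 ((236.4707489013672, 219.44529724121094), (28.350173950195312, 52.67412567138672), 88.40885925292969) [0.5674 0.0978 0.0645]
stack top 0.51 [236.2, 194.8] 151 ((237.47259521484375, 180.76028442382812), (29.36408233642578, 58.04771423339844), 42.87890625) [0.5353 0.0441 0.0645]
[[ 0.5026  0.1253]
 [ 0.6208  0.0224]
 [ 0.5681 -0.0373]
 [ 0.4504  0.0657]]
stack side 0.88 [238.6, 241.3] 974 ((236.7279052734375, 242.33009338378906), (19.236534118652344, 52.190921783447266), 86.98721313476562) [0.5672 0.2042 0.0645]
main_board top 0.59 [378.8, 190.9] 3713 ((379.4804992675781, 193.42437744140625), (70.1224136352539, 53.84897994995117), 12.094757080078125) [ 0.5145 -0.3524  0.012 ]
[[ 0.4582 -0.2412]
 [ 0.6072 -0.2704]
 [ 0.5711 -0.4644]
 [ 0.4224 -0.4338]]
main_board side 0.88 [263.7, 175.0] 308 ((267.0, 173.0), (22.0, 16.0), 90.0) [ 0.4613 -0.3392  0.012 ]
[ 0.2212 -0.6378  0.2313]
{'t': 0.6, 'q': array([ 1.1289,  0.477 ,  0.0224,  1.5554, -0.0115,  1.1093, -0.0831]), 'joint_vel': array([-0.0007, -0.001 ,  0.0007,  0.0003, -0.0008, -0.0002,  0.0003]), 'joint_torque': array([  0.0001, -59.6008,   1.6058, -28.1416,   0.0125,   0.0019,
         0.    ]), 'eef_pos': array([ 0.2212, -0.6378,  0.2313]), 'tool_rot': array([0.    , 0.9861, 0.1661, 0.    ]), 'contact_force': array([-0.2927,  0.0384, -0.12  ]), 'torque': array([0.0038, 0.0396, 0.0766]), 'grasp_force': 0.0, 'gripper_width': 1.0005837134403899}
```

View pics/crop.png

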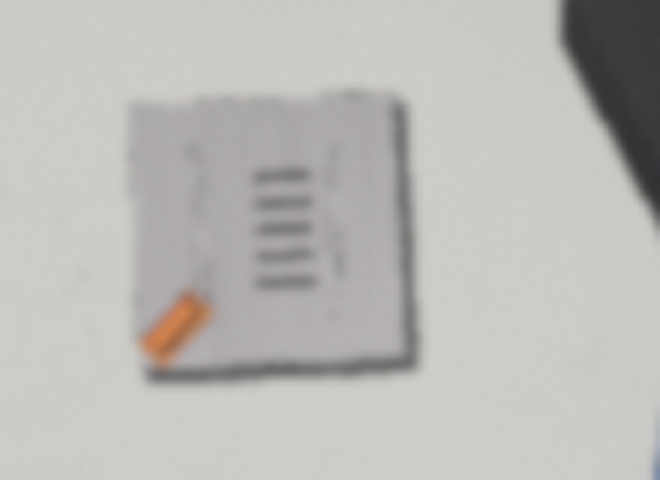

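Cross-check: tab (0.523, 0.1195) lies 59 mm from the cover centre (0.569, 0.082), against 60 mm given. The cover's diagonal is at 140°, against 139.7° from its outline. I'll swing round through a safe waypoint, turning the tool x axis towards 139.7°.

```bash
cat >> h.py <<'E'
def to(pt,yaw,tilt=0):
    "world target: tool down, tool x at yaw (deg), then turned tilt deg about own y -> shift/turn in tool axes"
    np.set_printoptions(precision=4,suppress=True)
    p,M=tool();c,s=np.cos(np.radians(yaw)),np.sin(np.radians(yaw))
    T=np.array([[c,s,0],[s,-c,0],[0,0,-1.]])@R.from_euler('y',tilt,degrees=True).as_matrix()
    print('xyz',M.T@(np.array(pt)-p),'rot',np.degrees(R.from_matrix(M.T@T).as_rotvec()))
E
r='{"delta_rot":[0,0,-80],"xyz":[0.327,-0.244,-0.07],"fingers":0.0}'
python3 -m crank '[{"delta_rot":[0,0,-80],"xyz":[0.327,-0.244,-0.07],"fingers":0.0},{"delta_rot":[0,0,-80],"xyz":[0.327,-0.244,-0.07],"fingers":0.0},{"delta_rot":[0,0,-80],"xyz":[0.327,-0.244,-0.07],"fingers":0.0},{"delta_rot":[0,0,-80],"xyz":[0.327,-0.244,-0.07],"fingers":0.0},{"delta_rot":[0,0,-80],"xyz":[0.327,-0.244,-0.07],"fingers":0.0},{"delta_rot":[0,0,-80],"xyz":[0.327,-0.244,-0.07],"fingers":0.0},{"delta_rot":[0,0,-80],"xyz":[0.327,-0.244,-0.07],"fingers":0.0},{"delta_rot":[0,0,-80],"xyz":[0.327,-0.244,-0.07],"fingers":0.0},{"delta_rot":[0,0,-80],"xyz":[0.327,-0.244,-0.07],"fingers":0.0},{"delta_rot":[0,0,-80],"xyz":[0.327,-0.244,-0.07],"fingers":0.0}]' 100
python3 -c "
from h import *
to([.523,.1195,.20],139.7);print(telemetry.get_obs()['q'])"
```

```text
t: 1.6
eef_pos: [0.4526, -0.2967, 0.3024]
tool_rot: [0.001, 0.644, 0.765, 0.001]
contact_force: [-0.6, -0.6, 0.5]
gripper_width: 0.498
grasp_force: 0.0
xyz [0.3983 0.1397 0.1025] rot [  0.1122   0.0673 -39.9404]
[ 0.8075  0.221  -0.4017  1.7676  0.0923  1.1696  0.549 ]
```

```bash
python3 -m crank '[{"delta_rot":[0,0,-40],"xyz":[0.398,0.140,0.04],"fingers":0.0},{"delta_rot":[0,0,-40],"xyz":[0.398,0.140,0.04],"fingers":0.0},{"delta_rot":[0,0,-40],"xyz":[0.398,0.140,0.04],"fingers":0.0},{"delta_rot":[0,0,-40],"xyz":[0.398,0.140,0.04],"fingers":0.0},{"delta_rot":[0,0,-40],"xyz":[0.398,0.140,0.04],"fingers":0.0},{"delta_rot":[0,0,-40],"xyz":[0.398,0.140,0.04],"fingers":0.0},{"delta_rot":[0,0,-40],"xyz":[0.398,0.140,0.04],"fingers":0.0},{"delta_rot":[0,0,-40],"xyz":[0.398,0.140,0.04],"fingers":0.0},{"delta_rot":[0,0,-40],"xyz":[0.398,0.140,0.05],"fingers":0.0},{"delta_rot":[0,0,-40],"xyz":[0.398,0.140,0.1],"fingers":0.0}]'
python3 - <<'E'
from h import *
to([.523,.1195,.20],139.7);print(telemetry.get_obs()['q'])
c=viewer.read_camera('wrist');save('w1.png',c['img']);m=orange(c['img'],(0,512,0,384));m=cv2.morphologyEx(m,cv2.MORPH_OPEN,np.ones((3,3),np.uint8))
n,l,s,ce=cv2.connectedComponentsWithStats(m)
for i in range(1,n):
    if s[i,4]>60:
        y,x=np.nonzero(l==i);rc=cv2.minAreaRect(np.c_[x,y].astype(np.float32));print(s[i],ce[i],rc,[at_z(c,p,.0905) for p in cv2.boxPoints(rc)])
print(c['origin'],search_frame('wrist','cover_tab')[:2])
E
```

```text
t: 2.6
eef_pos: [0.529, 0.1218, 0.2055]
tool_rot: [0.004, 0.346, 0.938, 0.004]
contact_force: [1.2, -0.1, -0.8]
gripper_width: 0.5
grasp_force: 0.0
xyz [ 0.0031 -0.0057  0.0054] rot [ 0.6417  0.2916 -0.2262]
[ 0.2378  0.3665 -0.7124  1.8715  0.2833  0.9935  0.2681]
[  0 216  22  34 578] [  9.0571 234.1367] ((10.5, 232.5), (33.0, 21.0), 90.0) [array([ 0.3934, -0.0817,  0.0905]), array([ 0.4064, -0.0667,  0.0905]), array([ 0.4276, -0.096 ,  0.0905]), array([ 0.4141, -0.1115,  0.0905])]
[0.4711 0.1696 0.3486] [{'pixel': [251.2, 224.0], 'score': 0.6}]
```

View pics/w1.png

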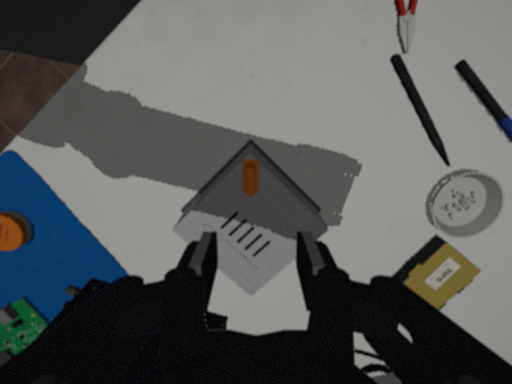

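The wrist view shows the tab in the arm's shadow, spanning about (244–258, 160–195) and upright in the picture, so the yaw matches.

Run:
```python
from h import *
c=viewer.read_camera('wrist');im=c['img'];h=cv2.cvtColor(im,cv2.COLOR_RGB2HSV)
m=((h[...,0]>3)&(h[...,0]<22)&(h[...,1]>130)&(h[...,2]>50)).astype(np.uint8);k=np.zeros_like(m);k[145:215,225:280]=1;m*=k
y,x=np.nonzero(m);print(len(x));rc=cv2.minAreaRect(np.c_[x,y].astype(np.float32));print(rc)
for p in cv2.boxPoints(rc):print(p,at_z(c,p,.0905),at_z(c,p,.0645))
print('centre@',at_z(c,rc[0],.0775))
C=np.array([.569,.082]);u=np.array([np.cos(np.radians(139.7)),np.sin(np.radians(139.7))]);n=np.array([u[1],-u[0]])
for zz in (.0645,.0905):
  for a in(.046,.074):
    for b in(-.005,.005): print(zz,a,b,proj(c,[*(C+u*a+n*b),zz]))
```

```text
546
((263.0, 181.5), (37.0, 16.0), 90.0)
[255. 163.] [0.50218845 0.12918381 0.0905    ] [0.5058577  0.12562214 0.0645    ]
[271. 163.] [0.51137631 0.13986147 0.0905    ] [0.51600175 0.13741104 0.0645    ]
[271. 200.] [0.53768849 0.11781902 0.0905    ] [0.54505229 0.11307459 0.0645    ]
[255. 200.] [0.52815396 0.10671862 0.0905    ] [0.53452548 0.10081895 0.0645    ]
centre@ [0.52234478 0.12153756 0.0775    ]
0.0645 0.046 -0.005 [257.86329498 192.84883785]
0.0645 0.046 0.005 [267.84137032 192.78713227]
0.0645 0.074 -0.005 [257.66130448 165.37964507]
0.0645 0.074 0.005 [267.92471092 165.3077621 ]
0.0905 0.046 -0.005 [257.81433596 201.16418913]
0.0905 0.046 0.005 [268.73575644 201.09935954]
0.0905 0.074 -0.005 [257.59111938 171.27828187]
0.0905 0.074 0.005 [268.85529938 171.20137212]
```

Prediction and picture agree to about 1 mm. Descending next.

```bash
python3 -c "
from h import *
to([.5225,.120,.068],139.7)"
```

```text
xyz [0.0039 0.0045 0.1312] rot [-0.2855 -0.2048 -0.5366]
```

```bash
python3 -m crank '[{"delta_rot":[0,0,-0.5],"xyz":[0.003,0.003,0.04],"fingers":0.2},{"delta_rot":[0,0,-0.5],"xyz":[0.003,0.003,0.075],"fingers":0.2},{"delta_rot":[0,0,-0.5],"xyz":[0.003,0.003,0.1],"fingers":0.2},{"delta_rot":[0,0,-0.5],"xyz":[0.003,0.003,0.115],"fingers":0.2},{"delta_rot":[0,0,-0.5],"xyz":[0.003,0.003,0.115],"fingers":0.2},{"delta_rot":[0,0,-0.5],"xyz":[0.003,0.003,0.115],"fingers":0.2}]'
python3 -c "
from h import *
to([.5225,.120,.068],139.7)"
```

```text
t: 3.35
eef_pos: [0.5263, 0.1193, 0.0879]
tool_rot: [0.001, 0.346, 0.938, 0.001]
contact_force: [-0.3, 0.5, 1.0]
gripper_width: 0.401
grasp_force: 0.0
xyz [ 0.0034 -0.0019  0.0199] rot [ 0.0936  0.085  -0.1267]
```

```bash
python3 -m crank '[{"delta_rot":[0,0,0],"xyz":[0.003,-0.002,0.012],"fingers":0.2},{"delta_rot":[0,0,0],"xyz":[0.003,-0.002,0.02],"fingers":0.2},{"delta_rot":[0,0,0],"xyz":[0.003,-0.002,0.02],"fingers":0.4},{"delta_rot":[0,0,0],"xyz":[0.003,-0.002,0.02],"fingers":0.6},{"delta_rot":[0,0,0],"xyz":[0.003,-0.002,0.02],"fingers":0.7}]' 100
python3 - <<'E'
from h import *
to([.5225,.120,.068],139.7)
c=viewer.read_camera('side');save('s1.png',cv2.resize(c['img'][150:270,180:340],None,fx=5,fy=5,interpolation=cv2.INTER_CUBIC))
E
```

```text
t: 3.85
eef_pos: [0.5216, 0.1199, 0.0665]
tool_rot: [0.0, 0.345, 0.939, 0.0]
contact_force: [-0.6, 0.0, -0.3]
gripper_width: 0.151
grasp_force: 0.0
xyz [-0.0006  0.0007 -0.0015] rot [ 0.0212  0.0118 -0.0719]
```

View pics/s1.png

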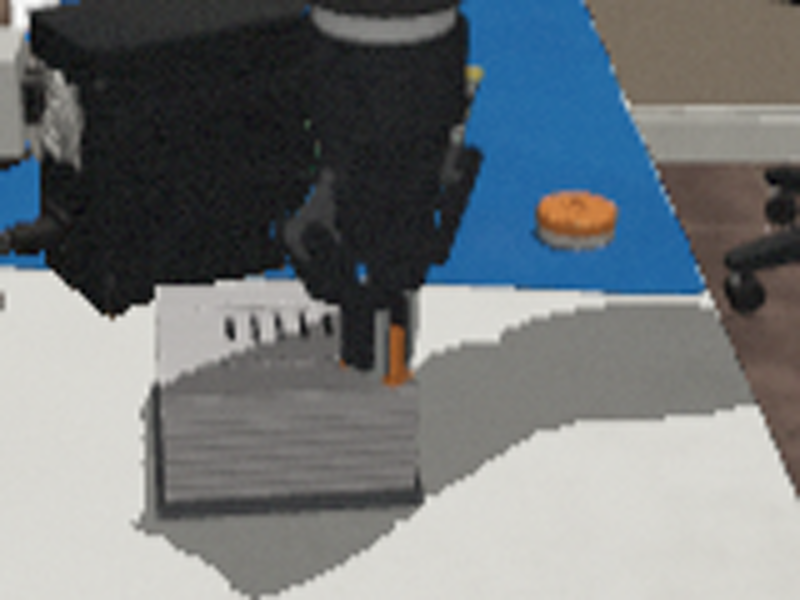

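The side view shows the orange tab (crop pixel (397,350)) between the two fingers, with the tips just above the cover's face. Closing now.

```bash
python3 -m crank '[{"delta_rot":[0,0,0],"xyz":[0,0,-0.001],"fingers":0.9},{"delta_rot":[0,0,0],"xyz":[0,0,-0.001],"fingers":1},{"delta_rot":[0,0,0],"xyz":[0,0,-0.001],"fingers":1},{"delta_rot":[0,0,0],"xyz":[0,0,-0.001],"fingers":1},{"delta_rot":[0,0,0],"xyz":[0,0,-0.001],"fingers":1}]' 110
python3 - <<'E'
from h import *
np.set_printoptions(precision=4,suppress=True)
p,M=tool();print(p,M)
# pivot = far corner lower edge, in tool axes
C=np.array([.569,.082]);u=np.array([np.cos(np.radians(139.7)),np.sin(np.radians(139.7))])
far=np.array([*(C-u*.082),.050]);v=M.T@(far-p);print('pivot tool',v)
for a in (1,2,3,4,5,6,8,10,12,14,16):
    for s in (1,-1):
        Q=R.from_euler('y',s*a,degrees=True).as_matrix();d=v-Q@v
        if d[2]<0: print(s*a,d)
E
```

```text
t: 4.4
eef_pos: [0.5213, 0.12, 0.0673]
tool_rot: [-0.0, 0.345, 0.939, 0.0]
contact_force: [0.1, 1.1, -1.9]
gripper_width: 0.093
grasp_force: 107.9
[0.5213 0.12   0.0673] [[-0.762   0.6476 -0.0001]
 [ 0.6476  0.762   0.0003]
 [ 0.0002  0.0002 -1.    ]]
pivot tool [-0.143   0.002   0.0172]
1 [-0.0003  0.     -0.0025]
2 [-0.0007  0.     -0.005 ]
3 [-0.0011  0.     -0.0075]
4 [-0.0016  0.     -0.0099]
5 [-0.002  -0.     -0.0124]
6 [-0.0026  0.     -0.0148]
8 [-0.0038  0.     -0.0197]
10 [-0.0052  0.     -0.0246]
12 [-0.0067  0.     -0.0293]
14 [-0.0084  0.     -0.0341]
16 [-0.0103 -0.     -0.0387]
```

Gripped firmly (108 N). Now peeling about the far corner.

```bash
python3 -m crank '[{"delta_rot":[0,0.5,0],"xyz":[-0.0002,0,-0.0013],"fingers":1},{"delta_rot":[0,1,0],"xyz":[-0.0003,0,-0.0025],"fingers":1},{"delta_rot":[0,1.5,0],"xyz":[-0.0005,0,-0.0038],"fingers":1},{"delta_rot":[0,2,0],"xyz":[-0.0007,0,-0.005],"fingers":1},{"delta_rot":[0,2.5,0],"xyz":[-0.0009,0,-0.0063],"fingers":1},{"delta_rot":[0,3,0],"xyz":[-0.0011,0,-0.0075],"fingers":1},{"delta_rot":[0,4,0],"xyz":[-0.0016,0,-0.0099],"fingers":1},{"delta_rot":[0,5,0],"xyz":[-0.002,0,-0.0124],"fingers":1},{"delta_rot":[0,6,0],"xyz":[-0.0026,0,-0.0148],"fingers":1},{"delta_rot":[0,6,0],"xyz":[-0.0026,0,-0.0148],"fingers":1}]'
python3 - <<'E'
from h import *
np.set_printoptions(precision=4,suppress=True)
p,M=tool();print(p,M);s=telemetry.get_obs();print(s['contact_force'],s['torque'])
c=viewer.read_camera('side');save('s2.png',cv2.resize(c['img'][150:270,180:340],None,fx=5,fy=5,interpolation=cv2.INTER_CUBIC))
E
```

```text
t: 5.4
eef_pos: [0.5242, 0.1171, 0.0824]
tool_rot: [-0.049, 0.346, 0.937, 0.018]
contact_force: [-0.3, 1.3, -0.7]
gripper_width: 0.091
grasp_force: 108.2
[0.5242 0.1171 0.0824] [[-0.7563  0.6494 -0.0795]
 [ 0.6458  0.7605  0.0682]
 [ 0.1048  0.0002 -0.9945]]
[-0.3482  1.2671 -0.6609] [ 0.1399 -0.1175  0.0282]
```

View pics/s2.png

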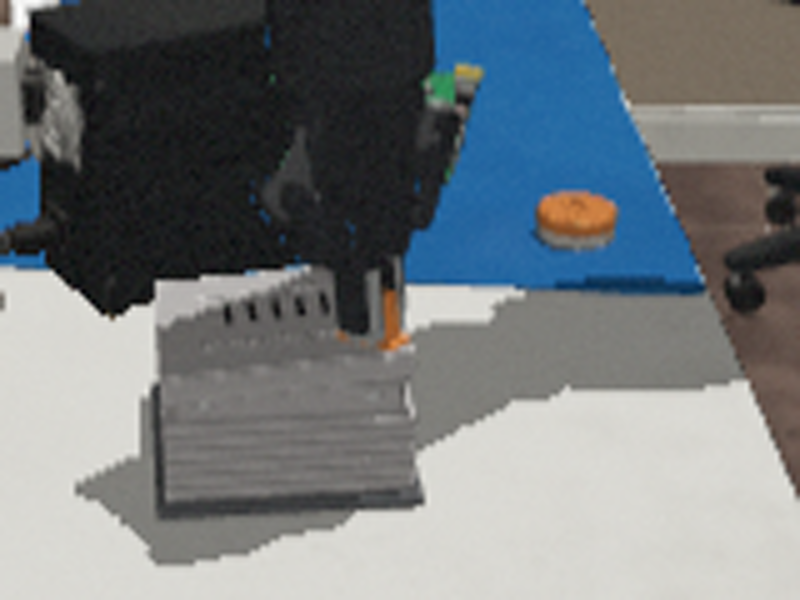

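The picture shows the tab corner raised clearly (skirt tilted at crop (400,400)), with the pile where it was and the far side still down. Continuing the peel to about 14°.

```bash
python3 -m crank '[{"delta_rot":[0,1,0],"xyz":[-0.0003,0,-0.0025],"fingers":1},{"delta_rot":[0,2,0],"xyz":[-0.0007,0,-0.005],"fingers":1},{"delta_rot":[0,3,0],"xyz":[-0.0011,0,-0.0075],"fingers":1},{"delta_rot":[0,4,0],"xyz":[-0.0016,0,-0.0099],"fingers":1},{"delta_rot":[0,5,0],"xyz":[-0.002,0,-0.0124],"fingers":1},{"delta_rot":[0,6,0],"xyz":[-0.0026,0,-0.0148],"fingers":1},{"delta_rot":[0,7,0],"xyz":[-0.0032,0,-0.0172],"fingers":1},{"delta_rot":[0,8,0],"xyz":[-0.0038,0,-0.0197],"fingers":1},{"delta_rot":[0,8,0],"xyz":[-0.0038,0,-0.0197],"fingers":1}]'
python3 - <<'E'
from h import *
np.set_printoptions(precision=4,suppress=True)
p,M=tool();print(p,M);s=telemetry.get_obs();print(s['contact_force'],s['torque'])
print(M.T@[0,0,.01])
c=viewer.read_camera('side');save('s3.png',cv2.resize(c['img'][150:270,180:340],None,fx=5,fy=5,interpolation=cv2.INTER_CUBIC))
E
```

```text
t: 6.35
eef_pos: [0.5285, 0.1137, 0.1014]
tool_rot: [-0.115, 0.343, 0.931, 0.042]
contact_force: [-0.0, 0.2, -1.1]
gripper_width: 0.097
grasp_force: 108.0
[0.5285 0.1137 0.1014] [[-0.7383  0.6488 -0.1843]
 [ 0.6294  0.7609  0.1575]
 [ 0.2424  0.0003 -0.9702]]
[-0.0446  0.2109 -1.0973] [-0.1419 -0.2236 -0.0279]
[ 0.0024  0.     -0.0097]
```

View pics/s3.png

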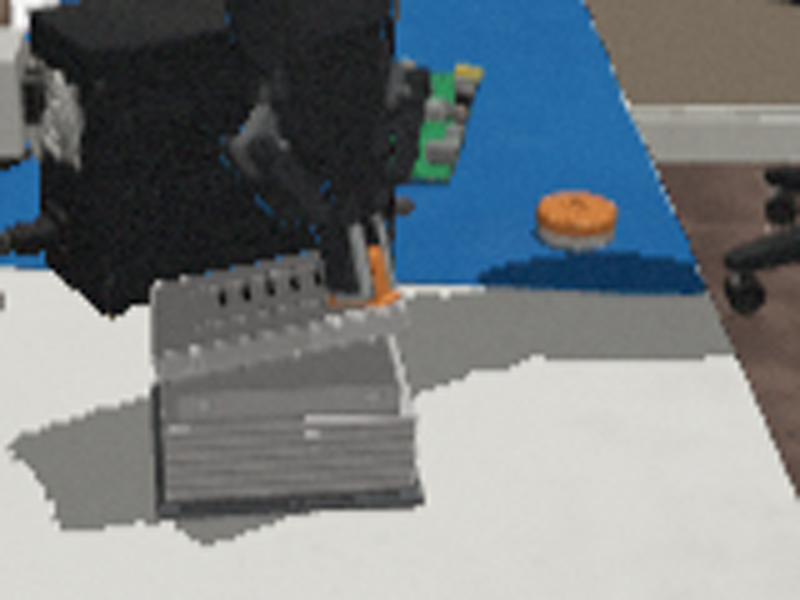

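Cover peeled cleanly at 14°. The pile stands and the far corner still rests on it. Lifting straight up, slowly at first.

```bash
python3 -m crank '[{"delta_rot":[0,0,0],"xyz":[0.0007,0,-0.003],"fingers":1},{"delta_rot":[0,0,0],"xyz":[0.0015,0,-0.006],"fingers":1},{"delta_rot":[0,0,0],"xyz":[0.0022,0,-0.009],"fingers":1},{"delta_rot":[0,0,0],"xyz":[0.004,0,-0.016],"fingers":1},{"delta_rot":[0,0,0],"xyz":[0.0075,0,-0.03],"fingers":1},{"delta_rot":[0,0,0],"xyz":[0.0125,0,-0.05],"fingers":1},{"delta_rot":[0,0,0],"xyz":[0.02,0,-0.08],"fingers":1},{"delta_rot":[0,-3,0],"xyz":[0.0275,0,-0.11],"fingers":1},{"delta_rot":[0,-7,0],"xyz":[0.035,0,-0.14],"fingers":1},{"delta_rot":[0,-14,0],"xyz":[0.042,0,-0.17],"fingers":1}]'
python3 - <<'E'
from h import *
np.set_printoptions(precision=4,suppress=True)
p,M=tool();print(p,M);s=telemetry.get_obs();print(s['contact_force'],s['torque'],s['q'])
c=viewer.read_camera('side');save('s4.png',c['img'])
E
```

```text
t: 7.4
eef_pos: [0.5292, 0.1129, 0.2786]
tool_rot: [0.002, 0.347, 0.938, -0.0]
contact_force: [0.5, -0.4, -1.7]
gripper_width: 0.095
grasp_force: 108.1
[0.5292 0.1129 0.2786] [[-0.7597  0.6502  0.0036]
 [ 0.6502  0.7597 -0.0015]
 [-0.0037  0.0012 -1.    ]]
[ 0.4998 -0.4134 -1.6664] [-0.0031  0.0125  0.0247] [ 0.3263  0.305  -0.7935  1.7813  0.2397  1.1512  0.3206]
```

View pics/s4.png

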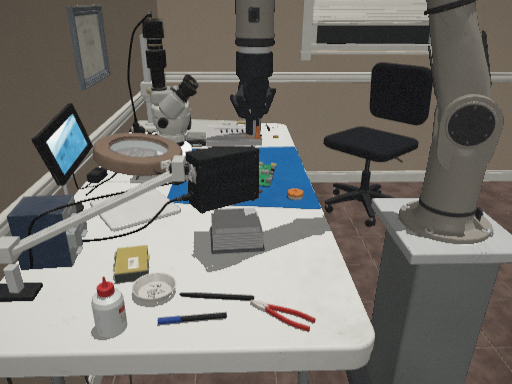

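The cover is held level at (235,135) and the pile is undisturbed. I'll carry it slightly in front of the supply, at height, staying clear of the magnifier.

```bash
python3 -m crank '[{"delta_rot":[0,0,0],"xyz":[-0.006,-0.014,0],"fingers":1},{"delta_rot":[0,0,0],"xyz":[-0.02,-0.046,0],"fingers":1},{"delta_rot":[0,0,0],"xyz":[-0.036,-0.084,0],"fingers":1},{"delta_rot":[0,0,1],"xyz":[-0.052,-0.121,0],"fingers":1},{"delta_rot":[0,0,3],"xyz":[-0.068,-0.158,0],"fingers":1},{"delta_rot":[0,0,5],"xyz":[-0.085,-0.186,0],"fingers":1},{"delta_rot":[0,0,7],"xyz":[-0.110,-0.213,0],"fingers":1},{"delta_rot":[0,0,9],"xyz":[-0.137,-0.242,0],"fingers":1},{"delta_rot":[0,0,11],"xyz":[-0.160,-0.268,0],"fingers":1},{"delta_rot":[0,0,12],"xyz":[-0.178,-0.288,0],"fingers":1}]'
python3 -c "
from h import *
to([.480,-.302,.20],124.5);s=telemetry.get_obs();print(s['q'],s['joint_vel'])"
```

```text
t: 8.45
eef_pos: [0.4769, -0.2228, 0.2772]
tool_rot: [0.0, 0.442, 0.897, -0.0]
contact_force: [0.6, 0.1, -0.5]
gripper_width: 0.095
grasp_force: 108.2
xyz [-0.0647 -0.0457  0.0773] rot [0.006  0.0382 2.9845]
[ 0.8231  0.2407 -0.5911  1.8224  0.1484  1.1219  0.835 ] [ 0.232   0.1851  0.1774 -0.2301  0.0594  0.0534  0.2669]
```

```bash
python3 -m crank '[{"delta_rot":[0,0,1],"xyz":[-0.02,-0.014,0],"fingers":1},{"delta_rot":[0,0,2],"xyz":[-0.04,-0.028,0.015],"fingers":1},{"delta_rot":[0,0,3],"xyz":[-0.055,-0.038,0.04],"fingers":1},{"delta_rot":[0,0,3],"xyz":[-0.06,-0.042,0.06],"fingers":1},{"delta_rot":[0,0,3],"xyz":[-0.062,-0.043,0.075],"fingers":1},{"delta_rot":[0,0,3],"xyz":[-0.062,-0.043,0.077],"fingers":1},{"delta_rot":[0,0,3],"xyz":[-0.062,-0.043,0.077],"fingers":1},{"delta_rot":[0,0,3],"xyz":[-0.062,-0.043,0.077],"fingers":1}]'
python3 - <<'E'
from h import *
to([.480,-.302,.129],124.5)
C={n:viewer.read_camera(n) for n in('top','side')}
save('ts.png',np.vstack([cv2.resize(C['top']['img'][120:260,290:480],(760,560)[:2])[:300*2//1][:560]]))
for n in C:
    for q in cut_out(n,'cover_centre')[:1]:
        y,x=np.nonzero(q['pixels']);rc=cv2.minAreaRect(np.c_[x,y].astype(np.float32));print(n,q['score'],len(x),rc,at_z(C[n],rc[0],.197))
        if n=='top':print(np.array([at_z(C[n],p,.197)[:2] for p in cv2.boxPoints(rc)]))
q=cut_out('top','main_board')[:1]
for r in q:
    y,x=np.nonzero(r['pixels']);rc=cv2.minAreaRect(np.c_[x,y].astype(np.float32));print('board',r['score'],rc,np.array([at_z(C['top'],p,.012)[:2] for p in cv2.boxPoints(rc)]))
E
```

```text
t: 9.25
eef_pos: [0.4819, -0.2954, 0.2006]
tool_rot: [0.001, 0.464, 0.886, 0.0]
contact_force: [0.6, 1.4, -0.8]
gripper_width: 0.093
grasp_force: 108.1
xyz [-0.0042 -0.0054  0.0716] rot [0.0602 0.0852 0.2033]
top 0.83 448 ((384.5623779296875, 176.33834838867188), (34.9373893737793, 65.6938247680664), 54.78240966796875) [ 0.5466 -0.3206  0.197 ]
[[ 0.5327 -0.2307]
 [ 0.6293 -0.3607]
 [ 0.5605 -0.4106]
 [ 0.4646 -0.2808]]
side 0.66 392 ((250.5, 121.5), (13.0, 39.0), 90.0) [ 0.5198 -0.3228  0.197 ]
board 0.78 ((366.1772155761719, 190.65338134765625), (42.99850082397461, 53.46928405761719), 11.821488380432129) [[ 0.4582 -0.2415]
 [ 0.6063 -0.2698]
 [ 0.5847 -0.3889]
 [ 0.4368 -0.3597]]
```

View pics/ts.png

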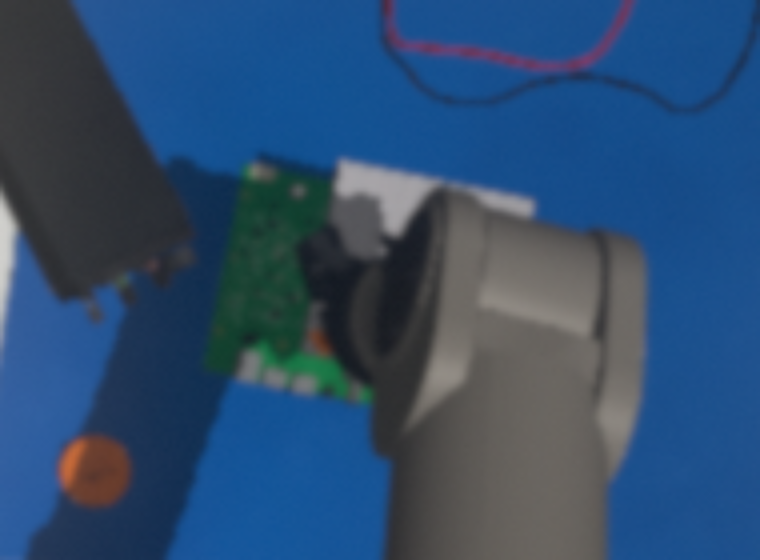

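The top view shows the board squarely under the cover, whose back edge runs from crop (338,160) to (535,200) parallel to the board's. Lowering to final height.

```bash
python3 -c "
from h import *
c=viewer.read_camera('top');a=at_z(c,(290+338/4,120+160/4),.1978);b=at_z(c,(290+535/4,120+200/4),.1978);m=(a+b)/2;t=(b-a)/np.linalg.norm(b-a);nn=np.array([t[1],-t[0],0]);print(a,b,np.linalg.norm(b-a),'centre',m+.06*nn,m-.06*nn)"
python3 -m crank '[{"delta_rot":[0,0,0],"xyz":[-0.002,-0.003,0.01],"fingers":1},{"delta_rot":[0,0,0],"xyz":[-0.004,-0.005,0.03],"fingers":1},{"delta_rot":[0,0,0],"xyz":[-0.004,-0.005,0.05],"fingers":1},{"delta_rot":[0,0,0],"xyz":[-0.004,-0.005,0.065],"fingers":1},{"delta_rot":[0,0,0],"xyz":[-0.004,-0.005,0.072],"fingers":1},{"delta_rot":[0,0,0],"xyz":[-0.004,-0.005,0.072],"fingers":1},{"delta_rot":[0,0,0],"xyz":[-0.004,-0.005,0.072],"fingers":1},{"delta_rot":[0,0,0],"xyz":[-0.004,-0.005,0.072],"fingers":1},{"delta_rot":[0,0,0],"xyz":[-0.004,-0.005,0.072],"fingers":1}]'
python3 - <<'E'
from h import *
to([.480,-.302,.129],124.5)
c=viewer.read_camera('side');save('s5.png',cv2.resize(c['img'][90:220,180:330],None,fx=5,fy=4.6,interpolation=cv2.INTER_CUBIC))
E
```

```text
[ 0.58579819 -0.29530478  0.1978    ] [ 0.56466684 -0.41591205  0.1978    ] 0.1224444753822917 centre [ 0.51613278 -0.34525367  0.1978    ] [ 0.63433225 -0.36596316  0.1978    ]
t: 10.45
eef_pos: [0.4796, -0.3024, 0.1282]
tool_rot: [0.001, 0.465, 0.885, -0.0]
contact_force: [0.6, -0.8, -0.7]
gripper_width: 0.092
grasp_force: 108.1
xyz [ 0.0001  0.0005 -0.0008] rot [0.0324 0.079  0.1252]
```

View pics/s5.png

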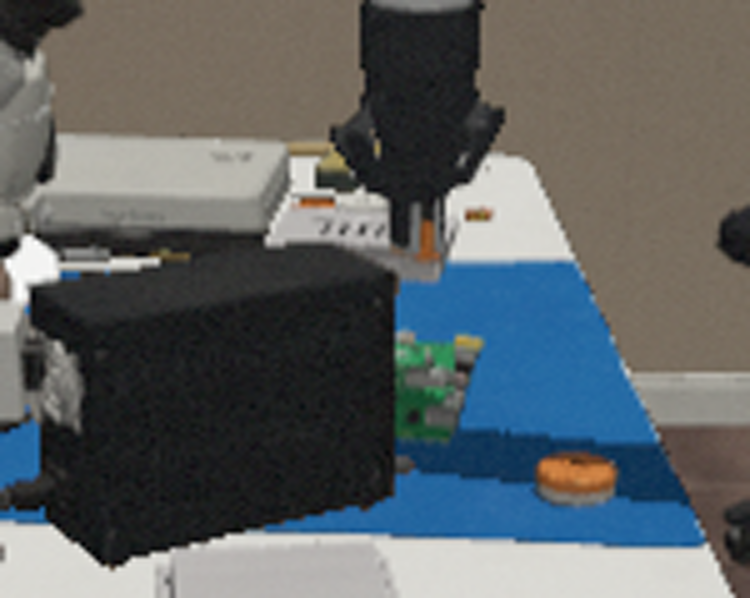

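The cover's measured centre, (0.516, −0.345) before the last small shift, matched the prediction. It hangs level and still above the board, so I'm handing in.

```bash
python3 -c "
from h import *
s=telemetry.get_obs();print(abs(s['joint_vel']).max());print(job.hand_in())"
```

```text
0.004315985672565165
the job is handed in; nothing more can be done
None
```

I peeled the top cover off by its tab, tab corner first, and handed the job in at about 10.5 s with the cover held level and still, within a few millimetres of the board's centre and about 10 cm above it; the pile stayed put, and I touched neither the board nor the tools.

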